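# Press a hinge bush home with bench-mounted locking pliers

## Robot

A 7-joint arm with a two-finger parallel gripper is mounted at the origin on the work surface. World frame = base frame: x ahead of the robot, y to its left, z up, the work surface at z = 0. Lengths are in mm, angles in rad, forces in N, time in s.
With the tool pointing down it reaches from about 400 to 850 mm from the base axis. Payload 10.4 kg.
Tool frame: the origin (TCP) lies on the mounting face of the last link; the fingertips stand 182 mm ahead of it and the grasp point (between the pads) lies 164 mm ahead of it; y points along the fingers, x is the direction in which the jaws open and shut, and the axes are right-handed (so a half turn about y gives the same grasp; the last joint's range is limited). The gripper opens to 87 mm and grips with 3 to 60 N. Pads are 19 mm wide; open, the fingers measure 117 mm over their backs; the gripper's body (75 mm by 190 mm) begins 51 mm behind the grasp point.
Start: joints at [-1.268, 0.332, -0.065, 1.46, 0.022, 1.35, -0.088], TCP at [200.027, 592.133, 404.776] pointing down, gripper open.
Joint ranges: [-2.6, 2.6], [-0.5, 2.12], [-1.47, 1.34], [0.16, 2.42], [-1.27, 4.41], [0.06, 2.06], [-2.6, 2.6]. Speed limits (rad/s): [2.22, 2.22, 2.79, 2.79, 3.14, 3.14, 3.14].

## Interface

Orientations are given as [roll, pitch, yaw] about the fixed x, y, z axes, in that order (R = Rz(yaw) Ry(pitch) Rx(roll)).
In Python, from cell import robot, fingers, vision, job gives the robot as it stands. Calls block until the motion is done:
- robot.reach(position, orientation): joint-space move of the TCP to a pose.
- robot.line_to(position, orientation=None, v=150, force_limit=None): straight line of the TCP; orientation=None keeps the orientation; v is the mean speed in mm/s. With force_limit (N) it stops when the force on the tool has changed by that much, and returns True; else False.
- robot.move_j(angles): joint-space move.
- fingers.set_gripper(opening, force=None): opening from 0.0 (shut) to 1.0 (fully open); force is the grip in N (None keeps the last); returns when the fingers have stopped.
- robot.hold(seconds).
- robot.solve_ik(position, orientation): joint angles nearest the present ones, or None.
- robot.sense(): the state.
- vision.camera(name): name is "side" or "top"; returns a dict with "frame" (384x512x3 uint8, red, green, blue), "fx", "fy", "cx", "cy" (pixels), "R" (3x3) and "t" (3): a world point X has camera coordinates R X + t. Camera axes: x right, y down, z forward; pixel columns grow to the right and rows downward; lengths in mm; the calibration is good to about 2 mm. A picture is of the moment at which its call begins. There is no depth.
A pose or a line that the arm cannot do raises robot.MotionError and nothing moves.
- job.sign_off(): hands the job in, once; it reports no verdict.
The state is a dict: "time": time; "joint_pos": joint angles; "joint_velocities": joint speeds; "joint_torque": joint torques, N m; "tcp_pos": TCP position; "tcp_rot": TCP orientation; "ft_force": force on the tool from outside, world axes, zero at the start; "moment": the same for the moment, N m; "width": opening from 0.0 (shut) to 1.0 (fully open).
Only numpy, scipy, OpenCV 4.12 (cv2) and the standard library are available. Lean on these libraries where they do the work, as an engineer would, in place of code of your own. Each camera call takes 0.05 s, during which the arm holds its last target.

## Task

The brass bush is only started in the bore of the tall hinge block. Stand the block on the rest between the jaws of the bench-mounted locking pliers, back close to the fixed jaw and bush facing the moving jaw, let go of it, then squeeze the moving handle in, firmly but without forcing it, until it snaps over centre, stays locked by itself and has pressed the bush fully home. Then pull the release lever so that the jaws spring wide open, and leave the block standing on the rest and everything else on the bench where it was.

Things in the scene. Friction and masses are not known exactly. Their poses are not given: they have to be found in the camera images.
- pliers: Steel locking pliers, 240 mm long, lying on their side, bolted to the bench. Origin on the bench under the jaw pivot; +x towards the jaw tips, +y from the fixed to the moving side, z up. Mid-plane 40 mm up. Fixed jaw face: y -13, x 55 to 77, 31 to 49 mm up. Fixed handle: y -23 to 1, back to x -118, then its adjusting screw (18 mm thick, y -22 to -4) to x -142. Plate 6 mm high.
- nest (a point): Point on top of the pliers' work rest, 24 mm above the bench, where the middle of the block's underside belongs (block's axes as the pliers' axes; its back then touches the fixed jaw). The rest spans 18 mm to either side along x, -17 to +23 mm along y from here. Open, the moving jaw stands 30 mm or more from here in y; 30 mm of free throat on the handle side.
- handle_end (a point): On the moving handle's midline near its free end, 40 mm up; x along the handle to the jaws, y square out of its outer face. Handle 15 mm wide, 20 high, ends 14 mm behind. Open: pliers x -98, y 87 mm. Squeezed, it turns 0.5 rad anticlockwise, to x -115, y 39: 15 mm light, then 8 to 15 N; near y 43 the load vanishes (over centre), 2 to 4 mm on is a hard stop. Else springs back. Keep below 22 N.
- release_tip (a point): On the tail of the release lever, 12 mm from its end, 40 mm up: flat bar 7 mm thick, 16 high, sticking 35 mm out past the end of the moving handle, which carries it. Locked: pliers x -153, y 40 mm; 40 mm are free between it and the fixed handle's screw. Pulled away from that (+y) by 10 to 20 mm, 1 to 4 N, it trips and the handle springs 5 cm open. Keep below 22 N.
- release (a joint): Release lever angle on its handle, rad: 0 at rest (a spring brings it back), grows as the tail is pulled away from the fixed handle; it trips the lock at 0.15 to 0.3, end stop 0.6.
- jaw (a joint): Moving jaw angle, rad: 0.32 wide open (held by a spring), about 0.055 when clamped on the block.
- block: Tall grey die-cast hinge block, 22 mm (x) by 24 mm (y), 56 mm high, 200 g, standing on the bench. Origin at the middle of its underside, z up. The bush sits in its +y face, centre 16 mm above the underside; small screw holes above. A shorter block (34 mm) without a bush is a bystander.
- bush (a joint): How far the bush still stands off its seat, m: about 0.005 to 0.007 at the start, 0 fully home. Flange 16 mm across, 2.5 mm thick. Pressing it in takes about 20 N on the bush; only the jaws shall press it.
- bush_face (a point): Middle of the outer face of the bush's flange, 14.5 mm from the block's axis (+y side) when home, 16 mm above its underside.
- tester: Grey cable tester lying on the bench, 58 x 105 x 30 mm; bystander.
- tape: Roll of black tape lying flat, 64 mm across, 19 mm high; bystander.
- driver: Screwdriver lying on the bench, 190 mm long; bystander.
- bracket: Steel angle bracket, 40 x 90 x 30 mm; bystander.
- module: Small white socket module, 17 x 32 x 24 mm; bystander.
- spare: Short hinge block without a bush, 22 x 24 x 34 mm; bystander.
Things that resemble listed ones, but are neither listed nor needed, are in the scene too. What is shaped like the block but purple or red is not meant.

How it is judged:
By the outcome, as a careful person would: the job done as asked, in the order asked, and still so for the second after the job is handed in, with the robot touching nothing.
It also fails if it takes over 64 s, if anything falls off the work surface, if the arm or the gripper's body presses on something with over 40 N, if the wrist force passes 120 N, or if a joint passes its speed limit or range.

## Working session

There is one attempt and no reset: what is moved stays moved. The work goes in short steps, each a Python script; the robot and the scene stay as the last script left them, time stands still between calls to the robot, and variables do not carry over. Pictures are saved under pics/ and viewed, and the job is handed in when it is done.

```bash
ls; mkdir -p pics
python3 - <<'E'
from cell import robot, fingers, vision, job
import cv2,pickle
for n in("side","top"):
    c=vision.camera(n); pickle.dump(c,open(f"pics/{n}0.pkl","wb"))
    cv2.imwrite(f"pics/{n}0.png",cv2.resize(c["frame"][:,:,::-1],(800,600),interpolation=cv2.INTER_CUBIC))
    print(n,c["fx"],c["fy"],c["cx"],c["cy"],c["R"],c["t"])
s=robot.sense();print(s)
E
```

```text
pics
side 492.7807121585101 492.7807121585101 248.6402452232169 195.5583466139943 [[ 0.85530989 -0.5178698   0.01599566]
 [-0.33863094 -0.58211348 -0.73923811]
 [ 0.39214038  0.62686104 -0.67325416]] [-455.24123573  207.99094998 1002.43521809]
top 448.46344121093495 448.46344121093495 259.81378495951776 195.13339887464298 [[ 0.00176711 -0.99998794  0.00458325]
 [-0.99891895 -0.00197809 -0.04644366]
 [ 0.04645217 -0.00449622 -0.9989104 ]] [ -17.7049573   515.36447814 1103.24423529]
{'time': 0.1, 'joint_pos': array([-1.26757556,  0.3328057 , -0.06469864,  1.46086107,  0.02160152,
        1.34987359, -0.08849702]), 'joint_velocities': array([ 1.58119524e-03,  6.53056677e-05,  7.74191923e-04, -2.48612089e-03,
       -1.14799376e-05,  3.20445273e-04, -1.28174021e-03]), 'joint_torque': array([ 1.27847652e-03, -6.24545360e+01,  2.42585078e-02, -3.90713453e+01,
       -6.15641079e-02,  3.66022065e-02,  8.23816663e-05]), 'tcp_pos': array([200.01228269, 592.01363531, 404.03341341]), 'tcp_rot': array([-1.57085398e+00,  1.25094350e-03,  1.24499685e+00]), 'ft_force': array([ 0.50808409, -0.12894941, -0.32521406]), 'moment': array([-0.01013605, -0.01860164,  0.0036165 ]), 'width': 1.0002570978788998}
```

View pics/side0.png

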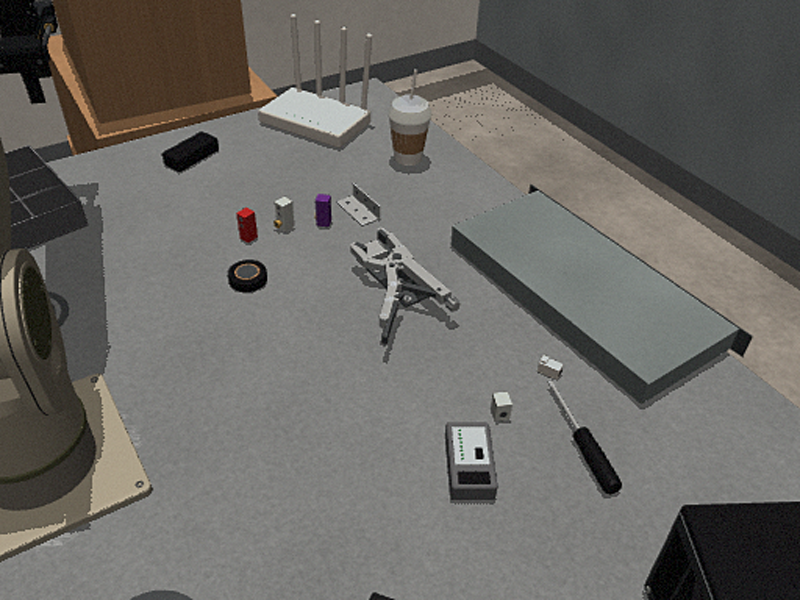

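View pics/top0.png

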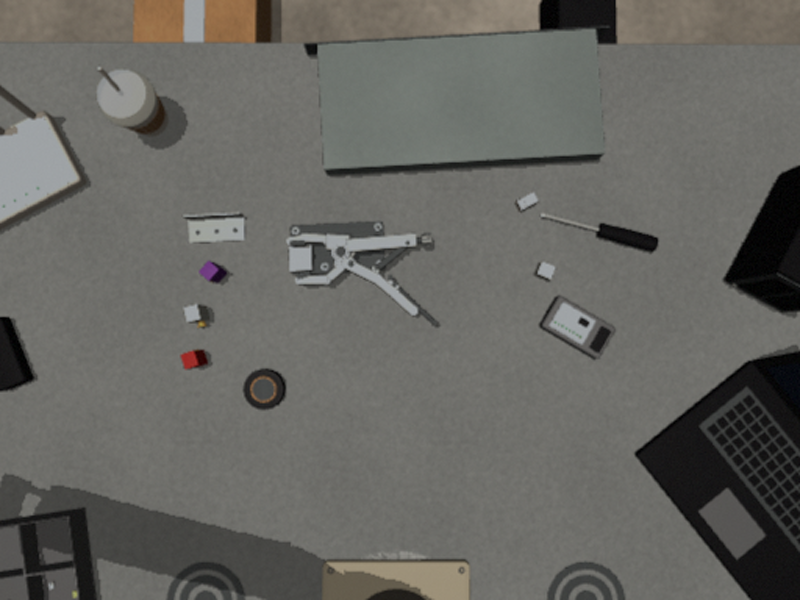

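Run:
```python
import pickle,cv2,numpy as np
s=pickle.load(open("pics/side0.pkl","rb"))["frame"][:,:,::-1];t=pickle.load(open("pics/top0.pkl","rb"))["frame"][:,:,::-1]
def cr(im,x0,y0,w,h,k): return cv2.resize(im[y0:y0+h,x0:x0+w],(w*k,h*k),interpolation=cv2.INTER_CUBIC)
cv2.imwrite("pics/c1.png",cr(s,150,110,80,60,8))
cv2.imwrite("pics/c2.png",cr(s,215,140,85,85,7))
cv2.imwrite("pics/c3.png",cr(t,110,130,60,60,8))
cv2.imwrite("pics/c4.png",cr(t,178,135,110,80,7))
```

```text
(no output)
```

View pics/c1.png

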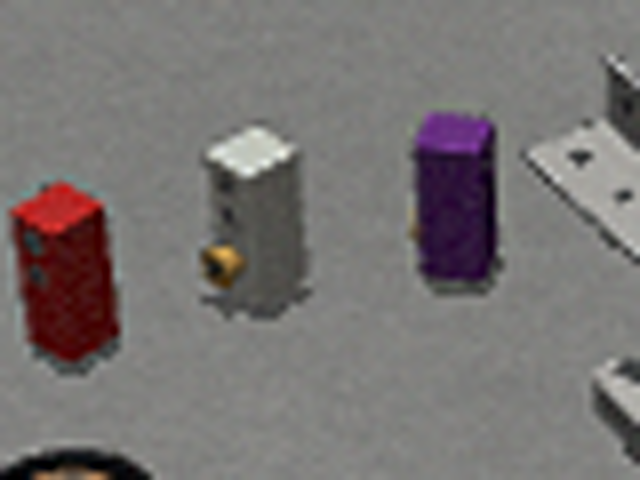

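View pics/c2.png

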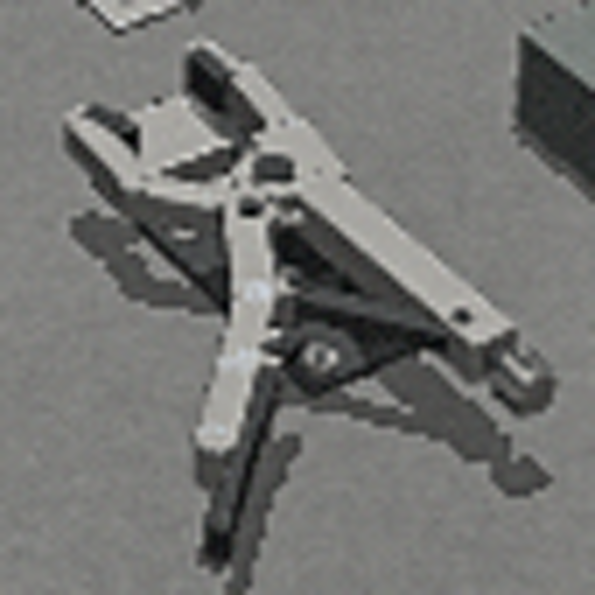

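View pics/c3.png

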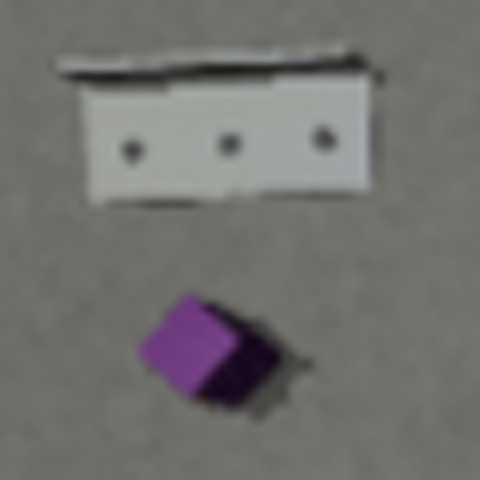

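View pics/c4.png

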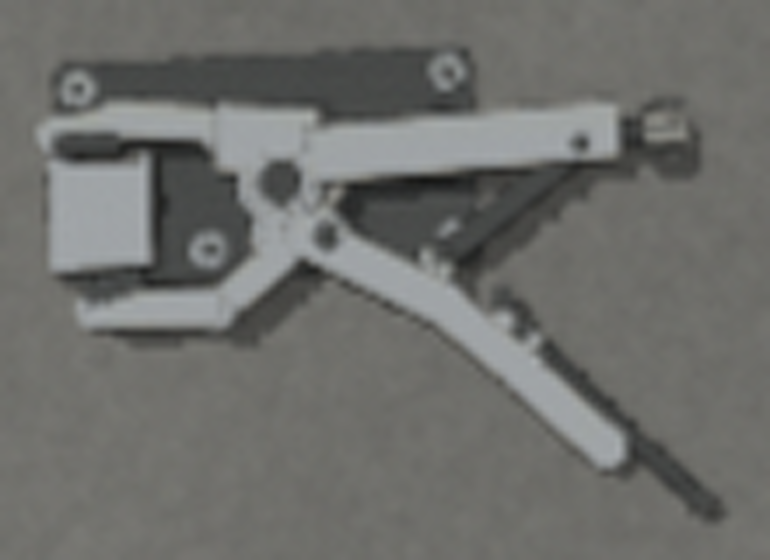

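```bash
cat > h.py <<'E'
import numpy as np,cv2,pickle
from scipy.optimize import least_squares
def proj(c,P):
    q=np.atleast_2d(P)@c["R"].T+c["t"]; return np.c_[c["fx"]*q[:,0]/q[:,2]+c["cx"],c["fy"]*q[:,1]/q[:,2]+c["cy"]]
def toW(p,P): # p=x,y,yaw
    P=np.atleast_2d(P).astype(float);C,S=np.cos(p[2]),np.sin(p[2]);return np.c_[p[0]+C*P[:,0]-S*P[:,1],p[1]+S*P[:,0]+C*P[:,1],P[:,2]]
def ray(c,u,v,z):
    d=c["R"].T@np.array([(u-c["cx"])/c["fx"],(v-c["cy"])/c["fy"],1]);o=-c["R"].T@c["t"];return o+d*(z-o[2])/d[2]
def cam(n,i):
    return pickle.load(open(f"pics/{n}{i}.pkl","rb"))
def overlay(c,x0,y0,w,h,k,groups,fn):
    im=cv2.resize(c["frame"][y0:y0+h,x0:x0+w,::-1],(w*k,h*k),interpolation=cv2.INTER_CUBIC)
    cols=[(0,0,255),(0,255,0),(255,0,0),(0,255,255),(255,0,255)]
    for i,g in enumerate(groups):
        q=(proj(c,g)-[x0,y0]+.5)*k
        cv2.polylines(im,[np.int32(q*8)],True,cols[i%5],1,cv2.LINE_AA,3)
    cv2.imwrite(fn,im)
def rect(x0,x1,y0,y1,z): return [[x0,y0,z],[x1,y0,z],[x1,y1,z],[x0,y1,z]]
PL=[rect(48,84,-18,22,24),rect(-118,-20,-23,1,50),rect(-142,-118,-22,-4,49),rect(55,77,-13,-13.01,49)]
E
python3 - <<'E'
from h import *
t=cam("top",0);s=cam("side",0)
obs=[("t",(48+36,22,24),(55,272)),("t",(48,22,24),(155,262)),("t",(-118,-23,50),(620,105)),("t",(-118,1,50),(620,157)),("t",(-142,-13,46),(698,135)),
("s",(-118,-23,50),(517,330)),("s",(-118,1,50),(462,372)),("s",(84,22,24),(145,183)) ]
def f(p,o=obs):
    r=[]
    for v,P,q in o:
        c,x0,k=(t,(178,135),7) if v=="t" else (s,(215,140),7)
        r.append((proj(c,toW(p,P))[0]-np.array(x0)+.5)*k-q)
    return np.array(r).ravel()
p=least_squares(f,[580,100,1.6],loss="soft_l1",f_scale=7).x
print(p,f(p).reshape(-1,2).round(1))
g=[toW(p,x) for x in PL]
overlay(t,178,135,110,80,7,g,"pics/o1.png");overlay(s,215,140,85,85,7,g,"pics/o2.png")
E
```

```text
[595.70547386  83.84434038   1.61795377] [[  0.4  -4.5]
 [  2.7   0.9]
 [  4.2  -0.9]
 [  7.5  16.3]
 [ -3.4  -3.6]
 [  1.1   1.2]
 [  0.4 -15.8]
 [-47.4 -52.4]]
```

View pics/o1.png

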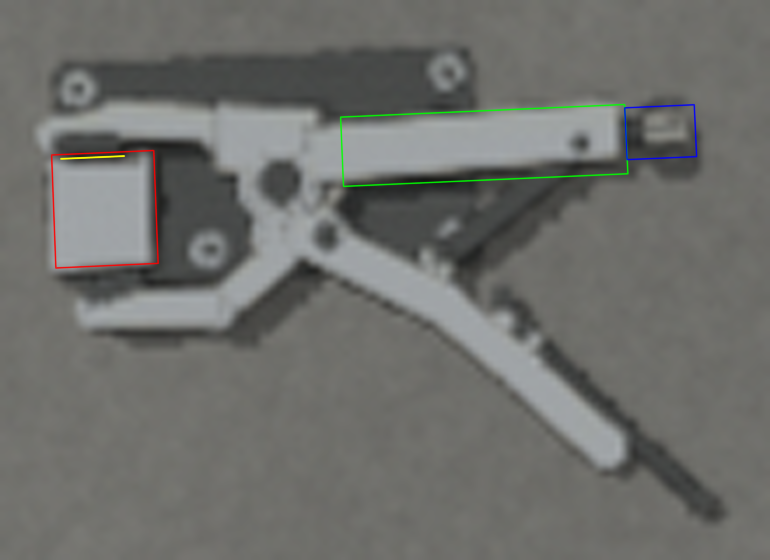

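View pics/o2.png

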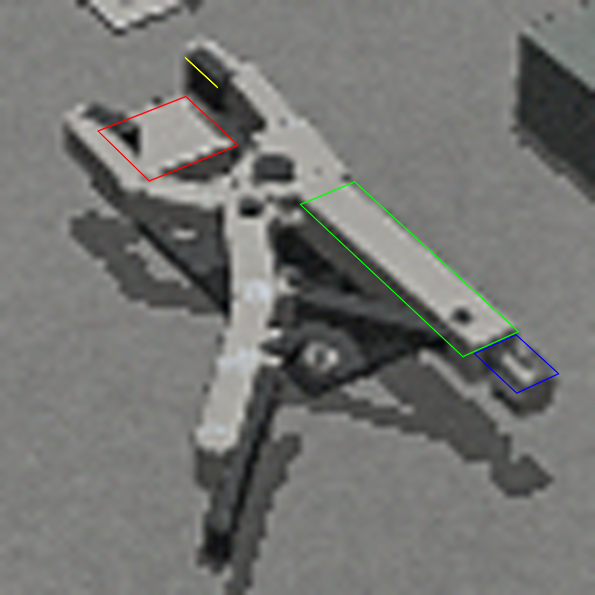

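Run:
```python
from h import *
t=cam("top",0);s=cam("side",0)
def cr(im,x0,y0,w,h,k): return cv2.resize(im["frame"][y0:y0+h,x0:x0+w,::-1],(w*k,h*k),interpolation=cv2.INTER_CUBIC)
a=cr(t,105,180,40,40,14);b=cr(s,165,115,40,40,14)
cv2.imwrite("pics/c5.png",np.hstack([a,b])[:, :1120][:560,:] if 0 else cv2.resize(np.hstack([a,b]),(800,400)))
```

```text
(no output)
```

View pics/c5.png

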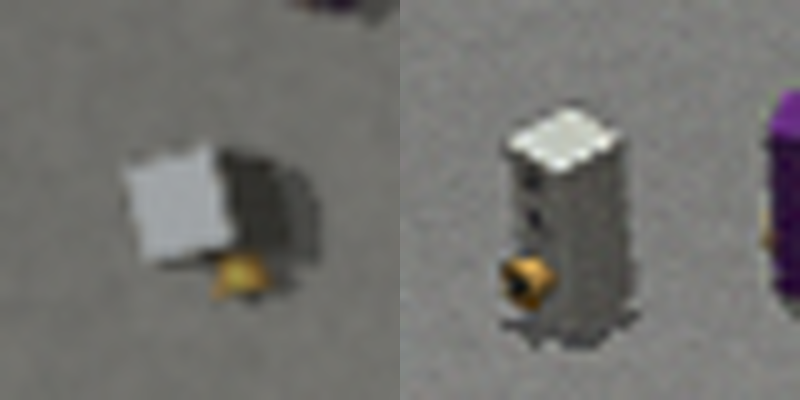

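```bash
cat >> h.py <<'E'
def blk(z0=0,s=.006): return [rect(-11,11,-12,12,z0+56),rect(-11,11,-12,12,z0),[[8*np.cos(a),12+2.5+s*1000,z0+16+8*np.sin(a)] for a in np.linspace(0,6.28,20)]]
E
python3 - <<'E'
from h import *
t=cam("top",0);s=cam("side",0)
C=[(11,-12,56),(-11,-12,56),(-11,12,56),(11,12,56),(0,19,16)]
ot=[(123,172),(212,143),(235,238),(147,262),(242,275)]
os=[(167,105),(225,138),(162,172),(107,142),(127,283)]
def f(p):
    r=[(proj(t,toW(p,C))-[105,180]+.5)*10-ot,(proj(s,toW(p,C))-[165,115]+.5)*10-os]
    return np.vstack(r).ravel()
for lo in("linear",):
    p=least_squares(f,[500,300,1.8],loss=lo).x
    print(p,f(p).reshape(-1,2).round(1))
g=[toW(p,x) for x in blk()]
overlay(t,105,180,40,40,14,g,"pics/o3.png");overlay(s,165,115,40,40,14,g,"pics/o4.png")
a=np.hstack([cv2.imread("pics/o3.png"),cv2.imread("pics/o4.png")]);cv2.imwrite("pics/o5.png",cv2.resize(a,(800,400)))
E
```

```text
[502.00603074 311.40154408   1.85618955] [[-3.4 -6.2]
 [-3.3 -3. ]
 [ 0.6 -1.4]
 [-0.6  0.4]
 [ 4.9  5.8]
 [ 3.9  1.3]
 [-0.6 -0.3]
 [-3.   2. ]
 [-1.6  0.1]
 [-2.2  4.3]]
```

View pics/o5.png

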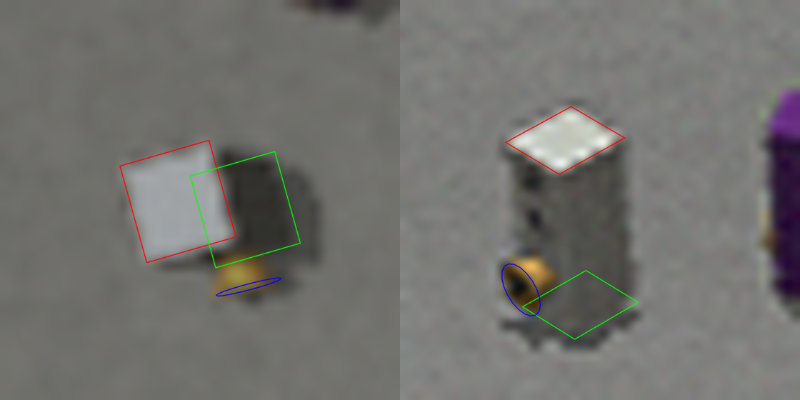

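Run:
```python
from h import *
from cell import robot
t=cam("top",0);s=cam("side",0)
obs=[("t",(84,22,24),(55,270)),("t",(48,22,24),(155,264)),("t",(48,-18,24),(152,152)),("t",(-118,-23,50),(620,105)),("t",(-142,-13,46),(698,135)),
("s",(-118,-23,50),(517,330)),("s",(84,-18,24),(183,96)),("s",(48,-18,24),(238,142)),("t",(55,-13,49),(122,156))]
def f(p,o=obs):
    r=[]
    for v,P,q in o:
        c,x0,k=(t,(178,135),7) if v=="t" else (s,(215,140),7)
        r.append((proj(c,toW(p,P))[0]-np.array(x0)+.5)*k-q)
    return np.array(r).ravel()
p=least_squares(f,[580,100,1.6],loss="soft_l1",f_scale=7).x
print(p,f(p).reshape(-1,2).round(1))
print("nest",toW(p,(66,-1,24)))
H=[]
for a in(-.9,-.8,-.75,-.7,-.6):
    q=proj(t,toW(p,[(-98-14*np.cos(a)-7.5*np.sin(a)*k,87-14*np.sin(a)+7.5*np.cos(a)*k,50) for k in(-1,1)]))
    print(a,((q-[178,135]+.5)*7).round(0).tolist())
def ik(P,yaw):
    out=[]
    for k in(-1,0,1):
        try:r=robot.solve_ik(list(P),[-np.pi/2,0,yaw+k*np.pi])
        except Exception as e:r=e
        out.append(None if r is None else np.round(r,2).tolist())
    return out
B=(502,311.4)
for n,P,y in[("block",(*B,48+164),1.856),("nest",(*toW(p,(66,-1,0))[0,:2],24+48+164),p[2]),
 ("h0",(*toW(p,(-80,110,0))[0,:2],210),p[2]-.75),("h1",(*toW(p,(-112,56,0))[0,:2],210),p[2]-.25),("rel",(*toW(p,(-156,16,0))[0,:2],210),p[2])]:
    print(n,ik(P,y))
```

```text
[595.25485374  84.33053401   1.61715789] [[-1.  -1.4]
 [ 1.3  0.1]
 [-0.1 -0.8]
 [ 2.9  0.6]
 [-4.7 -2. ]
 [-0.9  0.9]
 [ 0.9 -0.3]
 [-2.2  2.4]
 [ 0.7  0.8]]
nest [[593.19501224 150.30596166  24.        ]]
-0.9 [[622.0, 443.0], [589.0, 472.0]]
-0.8 [[624.0, 439.0], [594.0, 470.0]]
-0.75 [[624.0, 436.0], [596.0, 470.0]]
-0.7 [[625.0, 434.0], [598.0, 469.0]]
-0.6 [[625.0, 430.0], [602.0, 467.0]]
block [[-0.97, 0.46, 0.42, 1.77, -0.22, 0.96, -1.75], [-0.71, 0.44, 0.09, 1.76, -0.05, 0.95, 1.26], [-0.97, 0.46, 0.42, 1.77, -0.22, 0.96, -1.75]]
nest [[-0.74, 0.49, 0.53, 1.7, -0.28, 1.03, -1.63], [-0.57, 0.46, 0.31, 1.69, -0.16, 1.02, 1.41], [-0.74, 0.49, 0.53, 1.7, -0.28, 1.03, -1.63]]
h0 [[-1.07, 0.5, 1.17, 2.06, -0.57, 0.96, -1.87], [-0.66, 0.28, 0.64, 2.04, -0.22, 0.88, 0.97], [-1.07, 0.5, 1.17, 2.06, -0.57, 0.96, -1.87]]
h1 [[-0.69, 0.46, 0.8, 1.91, -0.41, 0.94, -1.47], [-0.56, 0.41, 0.63, 1.9, -0.3, 0.92, 1.58], [-0.69, 0.46, 0.8, 1.91, -0.41, 0.94, -1.47]]
rel [[-0.6, 0.58, 0.83, 1.79, -0.5, 1.0, -1.1], [-0.48, 0.52, 0.66, 1.78, -0.37, 0.97, 1.95], [-0.6, 0.58, 0.83, 1.79, -0.5, 1.0, -1.1]]
```

Candidates in the side picture (800x600):
- Grey tall block with brass bush at (285,213): this is the one.
- Red look-alike at (247,224): excluded by colour.
- Purple look-alike at (323,210): excluded by colour.
- Short grey spare at (502,407): too short and no bush.
- White module at (550,366): wrong shape.

The close crop c5 confirms a grey block with screw holes and the brass bush at the lower left, at crop (527,283). In the top view the pliers' rest is at about (300,259), which matches my fit to under 1 mm.

```bash
cat >> h.py <<'E'
PP=[595.25,84.33,1.6172]
def D(yaw): return [-np.pi/2,0,yaw]
def snap(vision,n,i):
    c=vision.camera(n);pickle.dump(c,open(f"pics/{n}{i}.pkl","wb"));return c
def crop(c,x0,y0,w,h,k): return cv2.resize(c["frame"][y0:y0+h,x0:x0+w,::-1],(w*k,h*k),interpolation=cv2.INTER_CUBIC)
E
python3 - <<'E'
from h import *
from cell import robot,fingers,vision
fingers.set_gripper(0.65,30)
y=1.856
robot.reach([502,311.4,300],D(y))
s=robot.sense();print(s["time"],s["tcp_pos"],s["tcp_rot"],s["ft_force"])
r=robot.line_to([502,311.4,48+164],v=120,force_limit=8)
s=robot.sense();print(r,s["time"],s["tcp_pos"],s["ft_force"])
fingers.set_gripper(0.0,30)
s=robot.sense();print(s["time"],s["tcp_pos"],s["ft_force"],s["width"]*87)
robot.line_to([502,311.4,48+164+80],v=150)
s=robot.sense();print(s["time"],s["tcp_pos"],s["ft_force"],s["width"]*87)
c=snap(vision,"side",1);d=snap(vision,"top",1)
cv2.imwrite("pics/g1.png",np.hstack([crop(c,140,60,80,100,5),crop(d,90,160,80,100,5)]))
E
```

```text
2.4833 [501.46074923 312.57735943 300.24559186] [-1.57107348e+00 -7.15441776e-04  1.85721360e+00] [-0.40726731  0.10735324 -0.11738015]
False 3.3667 [502.27516437 311.64894909 212.72979672] [ 0.97100188 -0.12323971  0.67345788]
4.0583 [502.00351152 311.46335203 212.08558486] [0.22235377 0.49827054 0.3663727 ] 21.80781464573298
4.7417 [501.64717908 311.19377857 290.98163806] [-0.4340005  -0.49692074 -2.08402382] 21.76079763118496
```

View pics/g1.png

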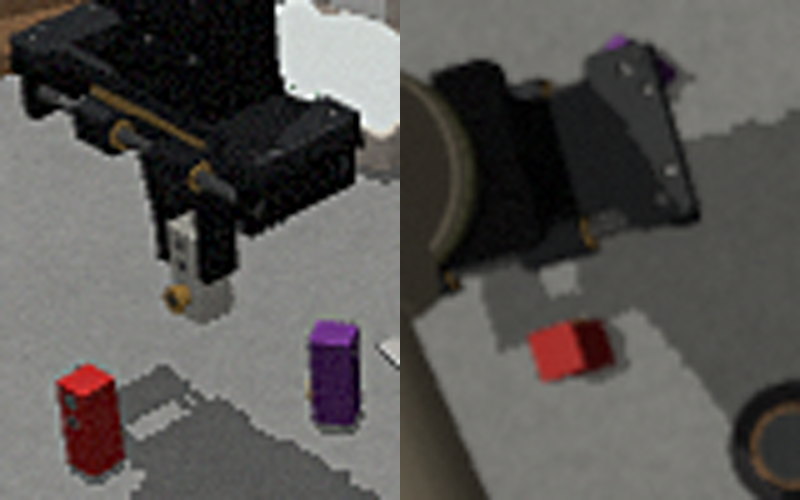

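The block is gripped across its sides at crop (185,265), with the bush clear of the fingers at (177,298). Next is placing it, using contact to find the jaw and the rest.

Run:
```python
from h import *
from cell import robot,fingers,vision
def W(x,y,z): return toW(PP,(x,y,z))[0].tolist()
yw=PP[2]
robot.reach(W(66,4,300),D(yw)); robot.hold(.2)
s=robot.sense();print(s["time"],s["tcp_pos"],W(66,4,300),s["ft_force"])
r=robot.line_to(W(66,4,212+26.5),v=80,force_limit=6); robot.hold(.3)
s=robot.sense();print(r,s["time"],s["tcp_pos"]-W(66,4,212),s["ft_force"])
c=snap(vision,"side",2);d=snap(vision,"top",2)
cv2.imwrite("pics/n2.png",np.hstack([crop(c,210,110,80,100,5),crop(d,160,130,80,100,5)]))
```

```text
5.8 [587.79384731 151.34125602 299.77547591] [588.1927624109537, 150.07340573480926, 300.0] [-0.00968033 -0.55881743 -3.28289664]
False 7.0167 [ 0.08423521  0.03047621 26.83982881] [ 0.21922331 -0.50774781 -1.5733988 ]
```

View pics/n2.png

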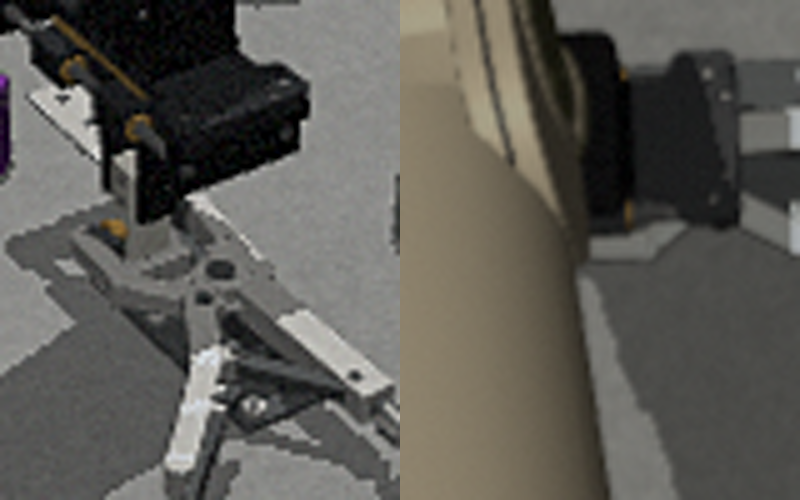

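The block hangs between the jaws at crop (145,210), just above the rest, with the bush at (117,228) facing the moving jaw. I'll touch the fixed jaw, back off slightly, lower and release.

Run:
```python
from h import *
from cell import robot,fingers,vision
def W(x,y,z): return toW(PP,(x,y,z))[0].tolist()
def loc():
    q=robot.sense();d=q["tcp_pos"]-W(0,0,0);C,S=np.cos(PP[2]),np.sin(PP[2])
    return np.round([d[0]*C+d[1]*S,-d[0]*S+d[1]*C,q["tcp_pos"][2]],2),q
yw=PP[2]
r=robot.line_to(W(66,-6,238.5),v=15,force_limit=4)
l,q=loc();print(r,l,q["ft_force"],q["time"])
yt=l[1]
robot.line_to(W(66,yt+.8,238.5),v=15)
l,q=loc();print(l,q["ft_force"])
r=robot.line_to(W(66,yt+.8,232.5),v=10,force_limit=4)
l,q=loc();print(r,l,q["ft_force"],q["time"])
```

```text
True [ 65.98  -3.18 237.68] [-0.1577657   0.40969358 -2.42094363] 7.6417
[ 65.98  -2.34 238.37] [ 0.74042165  0.34912833 -1.47442366]
True [ 66.04  -2.42 236.05] [ 0.12449182 -0.33230525  4.07354013] 8.2667
```

Run:
```python
from h import *
from cell import robot,fingers,vision
def W(x,y,z): return toW(PP,(x,y,z))[0].tolist()
fingers.set_gripper(0.5,20)
s=robot.sense();print(s["width"],s["ft_force"])
robot.line_to(W(66,-2.4,330),v=150)
# go to prep for handle: out +y, high
robot.reach(W(-70,135,330),D(PP[2]-.75)); fingers.set_gripper(0,20)
s=robot.sense();print(s["time"],s["ft_force"])
c=snap(vision,"side",3);d=snap(vision,"top",3)
g=[toW(PP,np.array(x)+[66,-1,0]) for x in blk(24)]
overlay(c,210,120,80,100,5,[],"pics/a.png");overlay(c,210,120,80,100,5,g,"pics/b.png")
cv2.imwrite("pics/n3.png",np.hstack([cv2.imread("pics/a.png"),cv2.imread("pics/b.png")]))
cv2.imwrite("pics/n3t.png",cv2.resize(d["frame"][:,:,::-1],(800,600)))
```

```text
0.496503821057682 [ 0.65081589  0.169548   -1.07085725]
11.5167 [-0.03793157  0.33043381 -0.67482685]
```

View pics/n3.png

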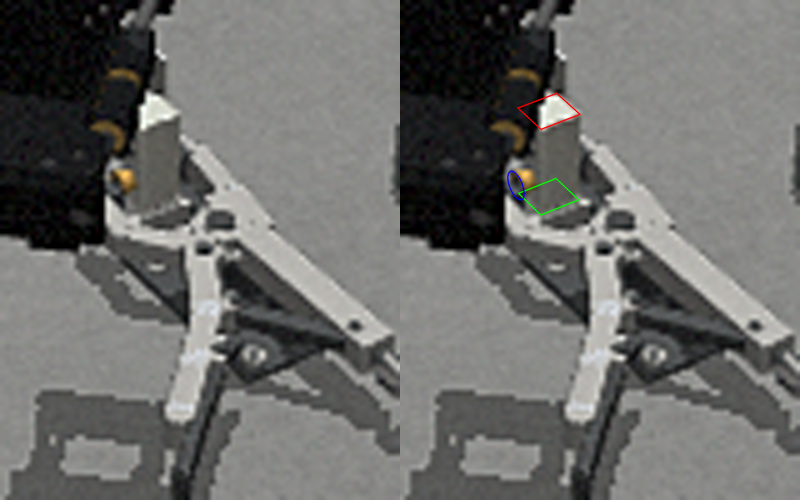

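View pics/n3t.png

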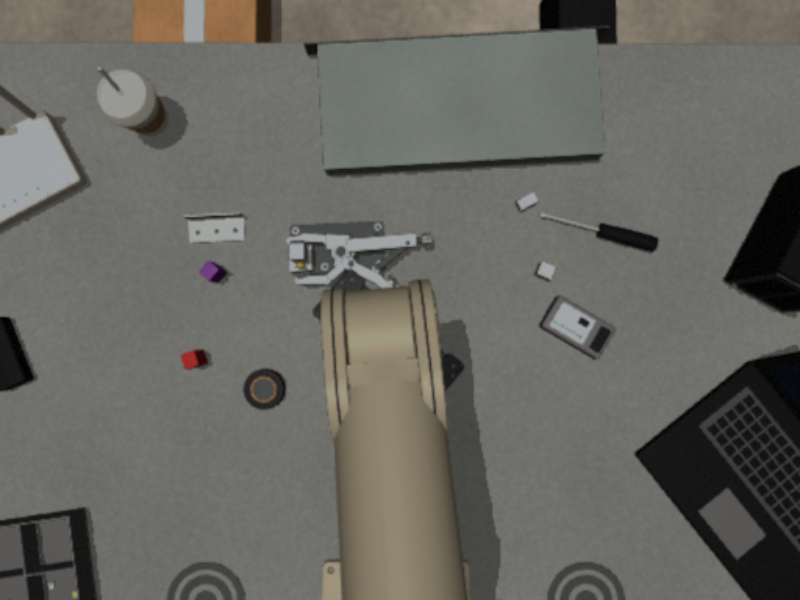

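The block stands upright on the rest at crop (158,165) and matches the predicted outline, with its back at the fixed jaw and the bush at (123,180) towards the moving jaw. Next is the squeeze along the handle's arc, watching the force.

```bash
cat >> h.py <<'E'
CC=np.array([-12.5,29.7]);H0=np.array([-98,87.]);A0=-.78
def hpose(th,off,along=0,z=209):
    n=np.array([-np.sin(A0),np.cos(A0)]);e=np.array([np.cos(A0),np.sin(A0)])
    v=H0+off*n+along*e-CC;c,s=np.cos(th),np.sin(th)
    q=CC+[c*v[0]-s*v[1],s*v[0]+c*v[1]]
    return toW(PP,(q[0],q[1],z))[0].tolist(),D(PP[2]+A0+th)
E
python3 - <<'E'
from h import *
from cell import robot,fingers,vision
p,o=hpose(0,17+15,z=290);robot.reach(p,o)
p,o=hpose(0,17+15);print(robot.line_to(p,o,v=120,force_limit=8));robot.hold(.2)
f0=robot.sense()["ft_force"];np.save("f0.npy",f0)
p,o=hpose(0,17+2);r=robot.line_to(p,o,v=30,force_limit=6)
s=robot.sense();print(r,s["time"],s["tcp_pos"]-p,(s["ft_force"]-f0).round(1))
for th in np.arange(.03,.25,.03):
    p,o=hpose(th,17)
    F=np.linalg.norm((robot.sense()["ft_force"]-f0))
    r=robot.line_to(p,o,v=25,force_limit=max(3,18-F))
    s=robot.sense();print(round(th,2),r,round(s["time"],2),(s["tcp_pos"]-p).round(1),(s["ft_force"]-f0).round(1))
    if r:break
c=snap(vision,"side",4);cv2.imwrite("pics/h4.png",crop(c,200,110,110,110,6))
E
```

```text
False
False 13.5333 [ 0.00108304 -0.08634504 -0.11097963] [0.6 0.4 0.6]
0.03 False 13.88 [-0.1  0.2 -0.1] [-0.4  1.3  0.6]
0.06 False 14.16 [-0.1  0.1 -0. ] [-0.9  0.6  0.9]
0.09 False 14.43 [-0.   0.1  0. ] [0.3 1.8 1.4]
0.12 False 14.71 [-0.1  0.2 -0.1] [-0.4  2.1  1.2]
0.15 False 14.98 [-0.8  0.6 -0.2] [-6.9  4.   6.6]
0.18 False 15.26 [-1.2  0.8 -0.3] [-10.5   4.9   9.8]
0.21 False 15.53 [-1.2  0.9 -0.3] [-10.    5.1   8.2]
0.24 False 15.81 [-1.1  0.9 -0.3] [-9.2  5.4  7.8]
```

View pics/h4.png

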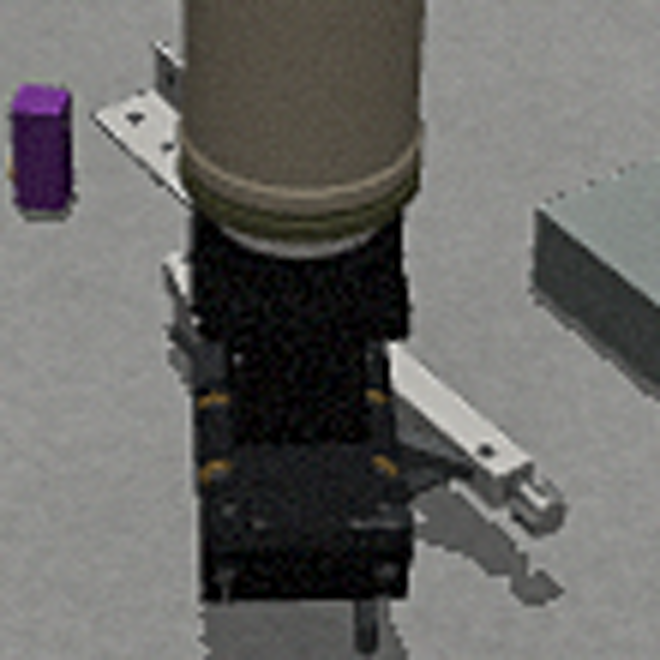

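Run:
```python
from h import *
from cell import robot,fingers,vision
f0=np.load("f0.npy");z=209
pk=0
for th in list(np.arange(.26,.405,.02)):
    p,o=hpose(th,17,z=z+.7); z=min(z+.7,211)
    F=np.linalg.norm((robot.sense()["ft_force"]-f0))
    r=robot.line_to(p,o,v=20,force_limit=max(3,20-F))
    s=robot.sense();f=s["ft_force"]-f0;print(round(th,3),r,round(s["time"],2),(s["tcp_pos"]-p).round(1),f.round(1),round(np.linalg.norm(f[:2]),1))
    if r or np.linalg.norm(f)>19:break
```

```text
0.26 True 16.07 [-2.3  1.5 -1.4] [-6.1  2.9  5.9] 6.7
```

Run:
```python
from h import *
from cell import robot,fingers,vision
f0=np.load("f0.npy");z=209.3
for th in list(np.arange(.25,.405,.02)):
    p,o=hpose(th,17,z=z); z=min(z+.2,211)
    r=robot.line_to(p,o,v=15,force_limit=10)
    s=robot.sense();f=s["ft_force"]-f0;print(round(th,3),r,round(s["time"],2),(s["tcp_pos"]-p).round(1),f.round(1),round(np.linalg.norm(f[:2]),1))
    if r or np.linalg.norm(f)>18.5:break
```

```text
0.25 True 16.27 [-2.   1.3 -1.3] [-4.9  3.2  5.5] 5.8
```

Run:
```python
from h import *
from cell import robot,fingers,vision
f0=np.load("f0.npy");z=209.3
for i,th in enumerate(np.arange(.25,.405,.015)):
    p,o=hpose(th,17,z=z); z=min(z+.15,211)
    r=robot.line_to(p,o,v=15,force_limit=14 if i==0 else 9)
    s=robot.sense();f=s["ft_force"]-f0;print(round(th,3),r,round(s["time"],2),(s["tcp_pos"]-p).round(1),f.round(1),round(np.linalg.norm(f[:2]),1))
    if r or np.linalg.norm(f)>19:break
```

```text
0.25 False 16.58 [-1.4  0.9 -1. ] [-6.9  4.6 -0.6] 8.3
0.265 False 16.83 [-1.6  1.  -1.2] [-8.2  6.1 -0.1] 10.2
0.28 False 17.08 [-1.6  1.  -1.3] [-7.4  6.7 -0.9] 10.0
0.295 False 17.33 [-1.6  1.1 -1.4] [-7.9  5.7 -3. ] 9.7
0.31 False 17.58 [-1.9  1.1 -1.6] [-7.6  6.  -1.9] 9.7
0.325 False 17.83 [-2.1  1.1 -1.7] [-9.2  6.3 -2.2] 11.1
0.34 False 18.08 [-2.2  1.1 -1.8] [-9.8  6.5 -2.8] 11.8
0.355 False 18.33 [-2.4  1.1 -2. ] [-10.4   5.5  -2.6] 11.7
0.37 False 18.58 [-2.6  1.  -2.1] [-11.6   6.2  -3.1] 13.2
0.385 False 18.83 [-2.6  1.  -2.2] [-10.9   6.1  -4.1] 12.5
0.4 False 19.08 [-2.7  0.9 -2.3] [-11.3   4.8  -4.6] 12.3
```

Run:
```python
from h import *
from cell import robot,fingers,vision
f0=np.load("f0.npy")
pf=12;drop=False
for i,th in enumerate(np.arange(.41,.56,.01)):
    p,o=hpose(th,17,z=210.6)
    r=robot.line_to(p,o,v=12,force_limit=7)
    s=robot.sense();f=s["ft_force"]-f0;h=np.linalg.norm(f[:2])
    print(round(th,3),r,round(s["time"],2),(s["tcp_pos"]-p).round(1),f.round(1),round(h,1))
    if r or np.linalg.norm(f)>18.5 or h<6: break
robot.hold(.2);s=robot.sense();f=s["ft_force"]-f0;print((s["tcp_pos"]-p).round(1),f.round(1))
```

```text
0.41 False 19.33 [-2.6  0.8 -2.1] [-10.5   5.8  -3.5] 12.0
0.42 False 19.58 [-2.5  0.7 -2.1] [-9.9  4.6 -3.9] 10.9
0.43 False 19.83 [-2.4  0.6 -2.1] [-8.8  4.8 -4.4] 10.0
0.44 False 20.08 [-2.4  0.5 -2.1] [-8.7  3.9 -4.2] 9.6
0.45 False 20.33 [-2.3  0.4 -2.1] [-6.9  3.4 -5.6] 7.6
0.46 False 20.58 [-2.   0.3 -1.9] [-6.9  2.3 -5.7] 7.3
0.47 False 20.83 [-1.7  0.1 -1.6] [-5.7  1.9 -3.7] 6.0
0.48 False 21.08 [-0.9 -0.2 -0.9] [-3.4  0.9 -2.8] 3.5
[ 0.3 -0.2  0.3] [-1.6 -0.1 -0.4]
```

Run:
```python
from h import *
from cell import robot,fingers,vision
f0=np.load("f0.npy")
for i,th in enumerate(np.arange(.49,.56,.01)):
    p,o=hpose(th,17,z=210.6)
    r=robot.line_to(p,o,v=10,force_limit=10); robot.hold(.1)
    s=robot.sense();f=s["ft_force"]-f0;h=np.linalg.norm(f[:2])
    print(round(th,3),r,round(s["time"],2),(s["tcp_pos"]-p).round(1),f.round(1),round(h,1))
    if r or h>11: break
```

```text
0.49 False 21.63 [ 0.4 -0.   0.4] [0.8 0.1 0.3] 0.8
0.5 False 21.98 [ 0. -0.  0.] [-0.   0.4  0.6] 0.4
0.51 False 22.33 [ 0. -0. -0.] [ 0.3  0.8 -0.2] 0.9
0.52 False 22.68 [-0.3  0.  -0.1] [-3.2  1.5  1.8] 3.5
0.53 False 23.03 [-0.8  0.  -0.2] [-7.2  1.3  6.4] 7.3
0.54 False 23.38 [-1.3  0.  -0.3] [-12.3   0.8  10.1] 12.3
```

Load built to about 13 N, vanished, then the hard stop came at about 12 N, so the handle went over centre. I'll withdraw outward and look.

Run:
```python
from h import *
from cell import robot,fingers,vision
p,o=hpose(.5,17+25,z=210.6);robot.line_to(p,o,v=80)
s=robot.sense();print(s["time"],s["ft_force"]-np.load("f0.npy"))
p,o=hpose(.5,17+60,z=330);robot.line_to(p,o,v=200)
robot.reach(toW(PP,(-190,60,330))[0].tolist(),D(PP[2]))
c=snap(vision,"side",5);d=snap(vision,"top",5)
g=[toW(PP,x) for x in [rect(-165,-129,36.5,43.5,48),rect(-129,-100,31.5,46.5,50)]]
overlay(c,205,120,90,100,6,[],"pics/h5.png");overlay(d,178,130,100,80,7,g,"pics/h5t.png")
print(robot.sense()["time"])
```

```text
23.9 [0.46093302 0.02906186 0.11323901]
25.3417
```

View pics/h5.png

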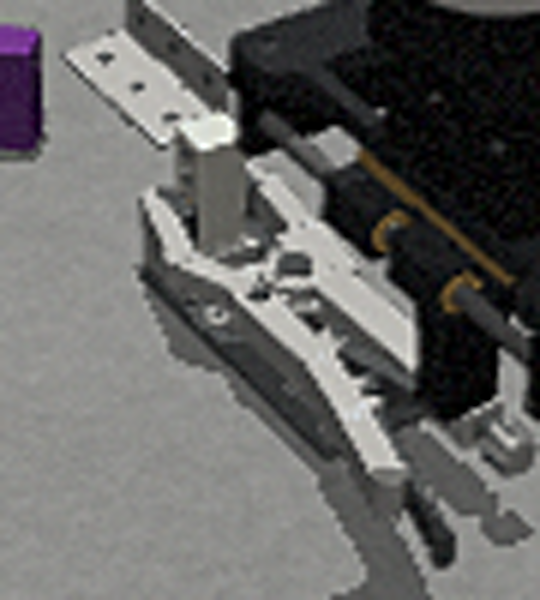

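View pics/h5t.png

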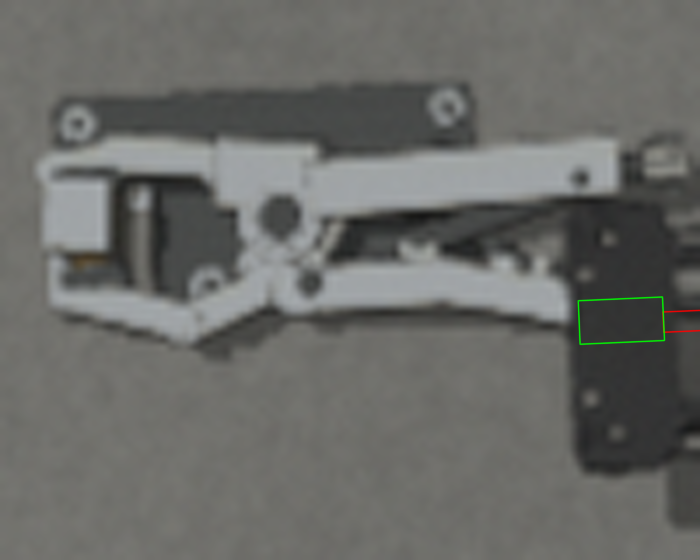

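The handle has stayed locked with the robot clear: it now lies nearly parallel to the fixed one, with its tip at side crop (390,475) and the tail ending at (440,555). Before going in, I'll check the tail's predicted position.

Run:
```python
from h import *
c=cam("side",5)
g=[toW(PP,x) for x in [rect(-165,-129,36.5,43.5,48),rect(-129,-100,31.5,46.5,50),rect(-171,-141,6.5,25.5,40)]]
overlay(c,250,170,60,60,10,g,"pics/h6.png")
```

```text
(no output)
```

View pics/h6.png

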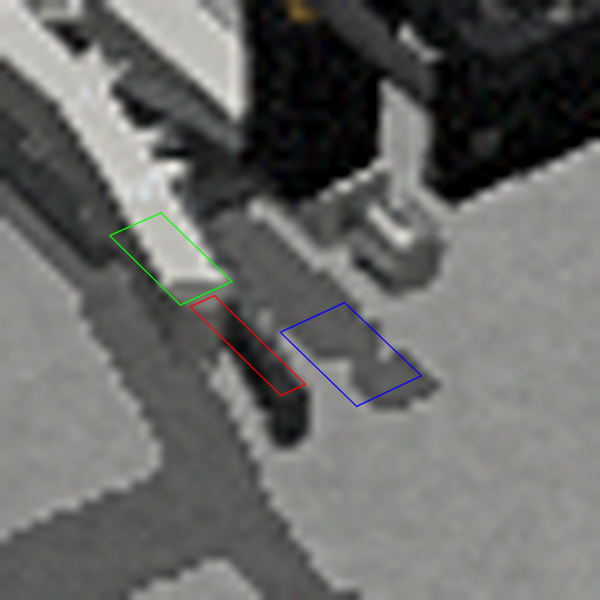

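Run:
```python
from h import *
from cell import robot,fingers,vision
o=D(PP[2]-.28);n=np.array([.276,.961])
def P(d,z=209): q=np.array([-158,16])+d*n;return toW(PP,(q[0],q[1],z))[0].tolist()
robot.reach(P(0,300),o);robot.hold(.2);f0=robot.sense()["ft_force"]
r=robot.line_to(P(0),o,v=90,force_limit=6);robot.hold(.2)
f=robot.sense()["ft_force"];print(r,(f-f0).round(1),robot.sense()["time"]);f0=f
if not r:
  for d in np.arange(4,40,2):
    r=robot.line_to(P(d),o,v=25,force_limit=8)
    s=robot.sense();f=(s["ft_force"]-f0);print(d,r,round(s["time"],2),(s["tcp_pos"]-P(d)).round(1)[:2],f.round(1))
    if r:break
```

```text
False [ 0.5 -0.2  0. ] 27.2917
4 False 27.6 [-0.2  0. ] [-0.1 -0.9 -0.2]
6 False 27.85 [-0.1  0. ] [ 0.  -1.1  0.7]
8 False 28.1 [-0.1 -0. ] [-0.4 -0.5 -1.4]
10 False 28.35 [-0.1  0. ] [ 0.2  0.4 -0.8]
12 False 28.6 [-0.1  0. ] [ 0.8 -0.2  0.5]
14 False 28.85 [-0.1  0. ] [ 0.2 -1.4 -0.4]
16 False 29.1 [-0.1  0. ] [-0.2  0.5  0.8]
18 False 29.35 [-0.1  0. ] [ 0.7 -0.9 -0.4]
20 False 29.6 [0.  0.1] [ 1.4 -0.8 -0.4]
22 False 29.85 [-0.1  0. ] [0.1 0.7 0.5]
24 False 30.1 [-0.1  0. ] [ 0.5 -0.2 -0.1]
26 False 30.35 [-0.2 -0. ] [-0.8  0.3 -0.4]
28 False 30.6 [-0.2  0. ] [-0.1  0.7 -0.7]
30 False 30.85 [-0.1  0. ] [-0.9 -0.9 -0.6]
32 False 31.1 [-0.1  0. ] [-0.  -0.8 -0.7]
34 False 31.35 [-0.1  0. ] [-0.9  0.1 -0.4]
36 False 31.6 [-0.1  0. ] [-0.9  0.2  0. ]
38 False 31.85 [-0.1  0. ] [-0.4  0.2 -0.6]
```

Run:
```python
from h import *
from cell import robot,fingers,vision
c=snap(vision,"side",6);d=snap(vision,"top",6)
cv2.imwrite("pics/r6.png",np.hstack([crop(c,205,110,80,110,5),crop(d,178,130,80,110,5)]))
```

```text
(no output)
```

View pics/r6.png

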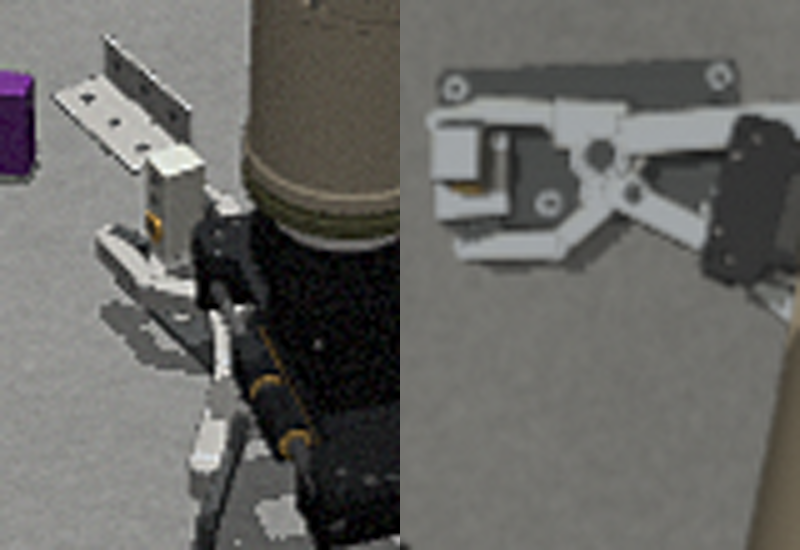

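The lever tripped: the moving jaw stands wide open, at top crop (510,243), and the block still stands on the rest. I'll retreat and check the bush.

Run:
```python
from h import *
from cell import robot,fingers,vision
n=np.array([.276,.961])
def P(d,z=209): q=np.array([-158,16])+d*n;return toW(PP,(q[0],q[1],z))[0].tolist()
robot.line_to(P(28),v=60);robot.line_to(P(28,330),v=150)
robot.reach(toW(PP,(-260,120,380))[0].tolist(),D(PP[2]-.28));robot.hold(.3)
s=robot.sense();print(s["time"],s["ft_force"])
c=snap(vision,"side",7);d=snap(vision,"top",7)
def B(sx): return [toW(PP,np.array(x)+[66,-2,0]) for x in blk(24,sx)]
overlay(c,222,125,40,50,10,[],"pics/a.png");overlay(c,222,125,40,50,10,B(0),"pics/b.png")
cv2.imwrite("pics/f7.png",np.hstack([cv2.imread("pics/a.png"),cv2.imread("pics/b.png")]))
overlay(d,180,140,40,50,10,[],"pics/a.png");overlay(d,180,140,40,50,10,B(0),"pics/b.png")
cv2.imwrite("pics/f7t.png",np.hstack([cv2.imread("pics/a.png"),cv2.imread("pics/b.png")]))
cv2.imwrite("pics/f7s.png",cv2.resize(c["frame"][:,:,::-1],(800,600)))
```

```text
34.15 [-0.00881465  0.19791781  0.02450687]
```

View pics/f7.png

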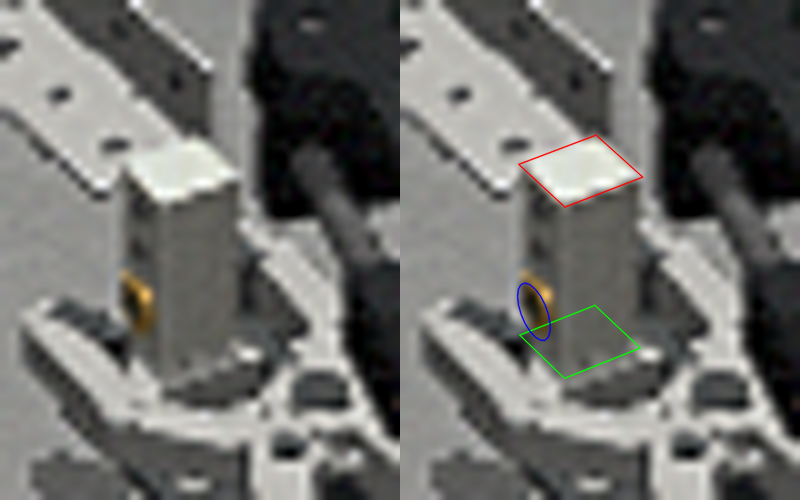

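View pics/f7t.png

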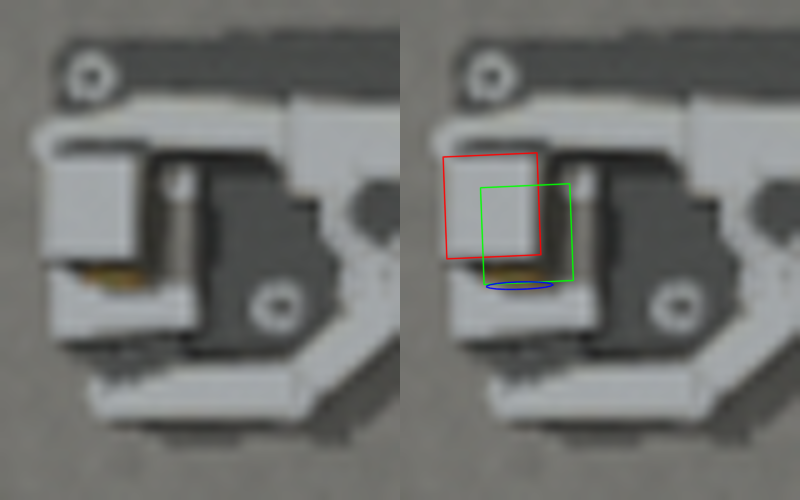

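View pics/f7s.png

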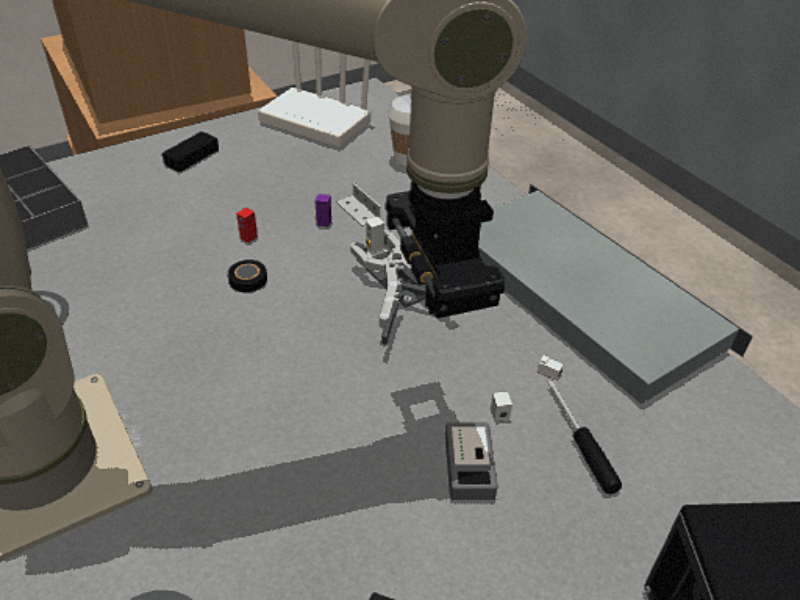

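The bush flange at crop (137,300) now sits flush on the block's face and matches the predicted outline for fully home. The block stands upright on the rest at (180,270), the jaws are open, and the other items are where they were.

```bash
python3 -c "
from cell import robot,job
job.sign_off();print(robot.sense()['time'])"
```

```text
the job is handed in; nothing more can be done
the job is handed in; nothing more can be done
```

The job is done and handed in, with the robot clock last reading about 34 s of the 64 s allowed. The bush looks pressed fully home and the block stands on the rest between open jaws.

- **Placing:** I picked up the grey block by its sides and touched its back to the fixed jaw. I then backed off 0.8 mm, set it on the rest and let go.
- **Squeezing:** The horizontal push on the handle peaked at about 13 N and fell to about zero over centre. I stopped at the hard stop at about 12 N sideways (about 16 N in all). The handle stayed locked after I moved away.
- **Releasing:** I pulled the lever's tail from the inside, and the jaws sprang open.

**Last checks:**
- **Bush and block:** The last pictures show the flange flush on the block and the block upright. Fully home is judged from the pictures only, good to about 1 mm.
- **Bystanders:** Every bystander in view was where it started. I checked by eye only, and the arm partly hid the bracket in the final side view.

**What did not go cleanly:**
- **Early stops:** The squeeze halted early twice because I set the force limit too tight, and I resumed it both times.
- **Vertical force:** There was an upward force of up to about 10 N at the handle, probably friction. Total force stayed below 22 N at every reading I took, which was after each small step rather than continuously.
- **Trip not felt:** The lever's trip barely showed in the force readings. I confirmed it from the pictures.

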